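# Take a moisture reading on a carved printing block

## Task

Lift the pen-shaped moisture meter out of its fork stand and take a reading on the plain round medallion in the middle of the flower-carved printing block on its slanted rest: hold the meter square to the sloping face, with its spring nose on the middle of the medallion and pushed about half-way in, steady for two seconds; feel for the face and press gently, never driving the nose home hard. Then hang the meter upright in the fork again by its collar and let go, leaving the leaf-carved block, the little stamp and the jar alone.

Things in the scene. Friction and masses are not known exactly. Their poses are not given: they have to be found in the camera images.
- meter: Pen-type moisture meter, 170 g, hanging upright in the fork. Origin: centre of the underside of its black collar, a disc 42 mm across and 6 mm thick; z up along its axis. Below it a steel stem, 14 mm thick, to z = -98 mm, then a spring nose 9 mm thick with an 11 mm foot, ending at z = -114 mm. The collar keeps the meter on the prongs.
- meter_grip (a point): Middle of the meter's grey flat-sided grip, 42 mm above meter's origin on its axis; axes as meter. The grip is 30 mm along x, 24 mm along y, 74 mm tall. Taken from above across the 24 mm (fingers closing along y), the meter is in line with the fingers.
- tip (a point): Centre of the foot of the meter's spring nose, 114 mm below meter's origin while the nose is out; axes as meter; moves with the nose. The nose goes in along the axis by up to 10 mm: it gives at 1 N, takes about 4.5 N half-way in and 8 N at its end stop.
- stand: Dark steel fork stand, fixed. Origin on the table under the hanging meter; x from the fork's open mouth to its back post, z up. Base 120 x 100 x 12 mm. Two level prongs, 16 mm wide, 8 mm thick, tops at 145 mm, run from x = -28 to 44 mm, with a slot 22 mm wide between them, open at -x. Post at x = 42 to 58 mm, no higher than the prongs.
- seat (a point): Point midway between the prongs at the level of their tops, 145 mm high: meter's origin lies here when the meter hangs in the fork. Axes as stand.
- rest_flower: Slanted rest with the flower block, fixed; foot 160 x 130 mm, origin under its centre, x away from the low edge, z up. Its plywood board, 150 x 112 mm, slopes 29 to 36 degrees. On it a round dark-wood block, 106 mm in diameter, with eight carved petals round a plain round medallion 28 mm in diameter; both end in one plane, the ground between is 6 mm lower.
- rest_flower_mark (a point): Point on the board's upper surface straight beneath the middle of the medallion. z is square to the board, out of the carved face; x up the slope; y across. The medallion is parallel to the board and lies on this z axis somewhere from 26 to 40 mm above the mark: blocks differ in thickness and this is not measured, so feel for it.
- rest_leaf: The same kind of slanted rest with a rectangular block, 114 x 90 mm, carved with a stem and leaves: not to be touched. Origin and axes as rest_flower; no part is higher than 175 mm.
- stamp: Bystander: small round wooden stamp, 52 mm in diameter, 62 mm tall with its knob, loose on the table. Origin under its centre.
- jar: Bystander: jar with metal cap, 60 mm in diameter, 75 mm tall, loose on the table. Origin under its centre.
Mind the look-alikes: they are no part of the job. Of the things that look like the meter, the smaller one is meant. Leave any green look-alike of the rest_flower alone.

How it is judged:
On the way, in this order (a step that is already met when the one before it is completed fails the run):
1. the meter, held by the fingers, is out of the fork: its collar more than 50 mm from its seat (distance between meter and seat above 0.05 m and contact force between the fingers and meter above 1 N), for 0.1 s.
2. reading for 1.8 s: held meter's nose within 8 mm (x, y) of the medallion's centre, within 9 degrees of square, pressed with 2.5 to 7 N, slower than 20 mm/s (x of tip in the frame of rest_flower_mark between -0.008 and 0.008 m and y of tip in the frame of rest_flower_mark between -0.008 and 0.008 m and angle between the z axis of meter and the z axis of rest_flower_mark, either way round below 0.157 rad and contact force between meter and rest_flower between 2.5 and 7 N and linear speed of meter below 0.02 m/s and contact force between the fingers and meter above 1 N), for 1.8 s.
At the end, for the whole second after the job is handed in: The meter hangs at rest in the fork again: its collar on the prongs, within 14 mm of its seat and 4 mm of its height, upright within 6 degrees, let go (distance between meter and seat below 0.014 m and z of meter in the frame of seat between -0.004 and 0.004 m and angle between meter's own z axis and vertical below 0.1 rad and linear speed of meter below 0.02 m/s and contact force between meter and stand above 0.5 N); the robot touches nothing.
It fails at once if the meter is driven against the flower block or its rest with more than 15 N (contact force between meter and rest_flower above 15 N).
It fails at once if the leaf block or its rest is touched (over 1 N) (contact force between any of meter, the arm, the fingers and rest_leaf above 1 N).
It fails at once if the stamp or the jar is shifted by more than 15 mm (distance of any of stamp, jar from where it was at the start of the episode above 0.015 m).
It also fails if it takes over 54 s, if anything falls off the work surface, if the arm or the gripper's body presses on something with over 40 N, if the wrist force passes 120 N, or if a joint passes its speed limit or range.

## Robot

A 7-joint arm with a two-finger parallel gripper is mounted at the origin on the work surface. World frame = base frame: x ahead of the robot, y to its left, z up, the work surface at z = 0. Lengths are in m, angles in rad, forces in N, time in s.
With the tool pointing down it reaches from about 0.4 to 0.85 m from the base axis. Payload 10.4 kg.
Tool frame: the origin (TCP) lies midway between the tips of the shut fingers; the grasp point (between the pads) lies r.grip_point_offset behind it (r.grip_point_offset is the distance from the TCP to the grasp point, in m); z points along the fingers, y is the line along which they close (so a half turn about z gives the same grasp; the last joint's range is limited). The gripper opens to 87 mm and grips with 3 to 60 N. Pads are 19 mm wide; open, the fingers measure 117 mm over their backs; the gripper's body (75 mm by 190 mm) begins 51 mm behind the grasp point.
Start: joints at [-1.19, 0.332, -0.065, 1.46, 0.022, 1.35, -0.088], TCP at [0.246, 0.575, 0.191] pointing down, gripper open.
Joint ranges: [-2.6, 2.6], [-0.5, 2.12], [-1.47, 1.34], [0.16, 2.42], [-1.27, 4.41], [0.06, 2.06], [-2.6, 2.6]. Speed limits (rad/s): [2.22, 2.22, 2.79, 2.79, 3.14, 3.14, 3.14].

## Interface

Orientations are given as a unit quaternion [x, y, z, w].
In Python, from bench import r gives the robot as it stands.
- The arm moves only by the tool play_rows, never from a script. Its arguments are lists of equal length, an entry for each row: "claw": the closure, from 0 (fully open) to 1 (shut); "delta_pos": the shift along the tool's x, y, z scaled (see below), a list of three; "delta_rot": the turn, a rotation vector about the tool's x, y, z scaled (see below), a list of three. A call has 1 to 8 rows; each row shifts and turns the commanded pose from where the row before left it, along the tool's axes as they then stand; what a row does not reach is not made up. The controller multiplies each number of a shift by 200 mm and each number of a turn by pi rad. A row lasts 1/10 s, in which the tool goes at most 50 mm and 8.59 degrees, less where a joint would pass 70% of its speed; a pose out of reach is approached as far as the arm can. A call with a number of a shift or a turn outside -1 to 1 is refused whole. A call with a gripper value outside its range is refused whole. The fingers move at their own pace and stop on an object; "squeeze" is the grip in N (left out, the last holds). Time passes only in rows, so rows that do not move let the fingers close. It gives the time, the measured TCP pose, the force, the opening and the grip force at its end, in the units of the state.
- r.read_state(): the state, without advancing time (a new reading comes with each control period).
- r.camera(name): name is "scene" or "top" or "wrist"; returns a dict with "pixels" (480x640x3 uint8, red, green, blue), "camera_matrix" (3x3 intrinsics, pixels), "D" ([k1, k2, p1, p2, k3] as OpenCV has them; the pictures are not rectified), "cam_to_world" (4x4, takes a point from camera to world coordinates); the wrist camera has in their place "hand_eye" (4x4, takes a point from camera to tool coordinates, whose origin is the TCP and whose axes are the flange's). Camera axes: x right, y up, looking along -z (the intrinsics and any distortion apply to the point x, -y, -z); pixel columns grow to the right and rows downward; lengths in m; the calibration is good to about 2 mm. A picture is of the moment at which its call begins: read the wrist's pose just before it. There is no depth.
- r.close_job(): hands the job in; it is judged then, once.
The state is a dict: "time": time; "joint_positions": joint angles; "joint_vel": joint speeds; "joint_torque": joint torques, N m; "ee_pos": TCP position; "eef_rot": TCP orientation; "ft_force": force on the tool from outside, world axes, zero at the start; "torque": the same for the moment, N m; "width": finger opening in m; "grip_force": force on a finger pad.
Only numpy, scipy, OpenCV 4.12 (cv2) and the standard library are available. Lean on these libraries where they do the work, as an engineer would, in place of code of your own. Each camera call takes 0.05 s, during which the arm holds its last target. There are 200 camera calls.

## Working session

There is one attempt and no reset: what is moved stays moved. The work goes in short steps, Python scripts to look and compute and a tool call to move; the robot and the scene stay as the last step left them, time stands still between calls to the robot, and variables do not carry over. Pictures are saved under pics/ and viewed, at most 10 in all, crops included, and the job is handed in when it is done.

Besides the shell and the picture viewer there is one more tool, called after "Request:" as name(argument=value, ...) on one line, values as JSON. play_rows: Moves the arm, as the interface text tells. Shifts and turns lie within -1 to 1; 1 stands for 200 mm of shift or pi rad of turn. Its arguments: {"type":"object","properties":{"claw":{"type":"array"},"delta_pos":{"type":"array"},"delta_rot":{"type":"array"},"squeeze":{"type":"number"}},"required":["claw","delta_pos","delta_rot"]}

```bash
ls; mkdir -p pics; python3 - <<'E'
from bench import r
import cv2,numpy as np
np.set_printoptions(precision=4,suppress=True)
s=r.read_state();print(s, r.grip_point_offset)
for n in("scene","top"):
    c=r.camera(n);cv2.imwrite(f"pics/{n}0.png",c["pixels"][:,:,::-1]);np.savez(f"pics/{n}0.npz",**c)
    print(n,c["camera_matrix"],c["D"],c["cam_to_world"])
E
```

```text
pics
{'time': 0.0, 'joint_positions': array([-1.1896,  0.3329, -0.0647,  1.461 ,  0.0216,  1.3499, -0.0885]), 'joint_vel': array([ 0.0009,  0.0018, -0.0015, -0.0007, -0.0001,  0.0008, -0.002 ]), 'joint_torque': array([ -0.0015, -62.3262,   0.0234, -38.9902,  -0.0615,   0.0399,
         0.0001]), 'ee_pos': array([0.2454, 0.5743, 0.1899]), 'eef_rot': array([ 0.2005,  0.9797, -0.0007, -0.0001]), 'ft_force': array([-0.2038,  0.2509,  0.5041]), 'torque': array([ 0.0307, -0.0299, -0.0043]), 'grip_force': 0.0, 'width': 0.08716956741766665} 0.0187
scene [[459.9881   0.     314.714 ]
 [  0.     459.9881 241.5268]
 [  0.       0.       1.    ]] [-0.1188  0.      0.      0.      0.    ] [[-0.2844 -0.6061  0.7428  1.1197]
 [ 0.9585 -0.1973  0.206   0.1945]
 [ 0.0217  0.7705  0.6371  0.6819]
 [ 0.      0.      0.      1.    ]]
top [[449.3658   0.     317.6737]
 [  0.     449.3658 245.0145]
 [  0.       0.       1.    ]] [-0.0721  0.      0.      0.      0.    ] [[-0.0974  0.9707 -0.2195  0.2647]
 [-0.9952 -0.0938  0.027   0.0358]
 [ 0.0056  0.221   0.9752  1.135 ]
 [ 0.      0.      0.      1.    ]]
```

View pics/scene0.png

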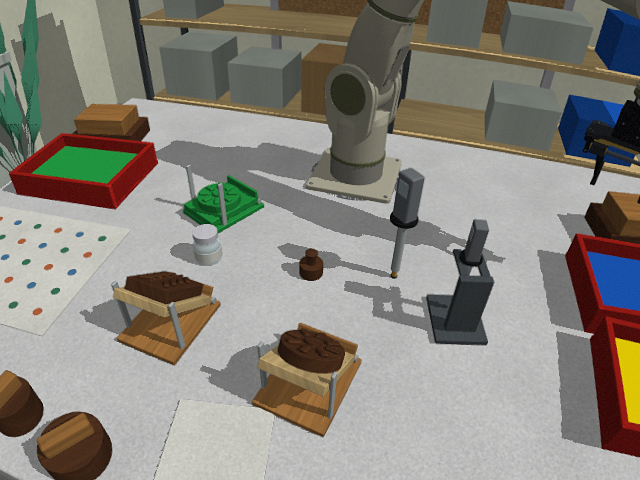

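View pics/top0.png

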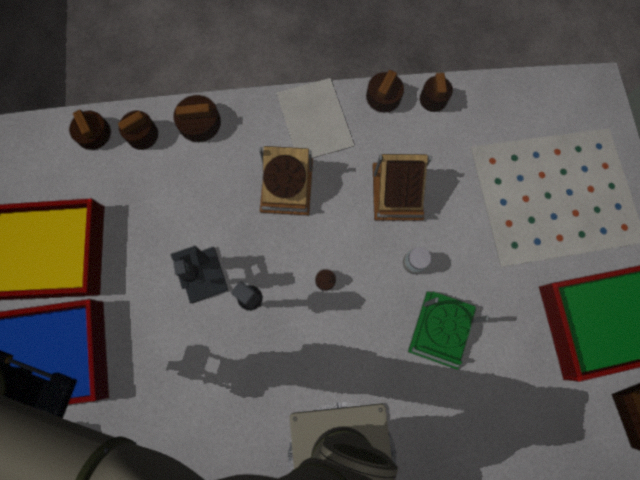

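Scene: the small meter hangs in the fork at (478,245), the larger look-alike stands at (405,215). The flower block is at (312,352), the leaf block at (165,290), the stamp at (311,265) and the jar at (206,245). Top: fork at (198,272), flower at (285,177). Next I'll enlarge both views.

```bash
cat > h.py <<'E'
import numpy as np,cv2
from scipy.spatial.transform import Rotation as R
np.set_printoptions(precision=4,suppress=True)
def ray(c,uv,T=None):
    T=c["cam_to_world"] if T is None else T
    p=cv2.undistortPoints(np.array(uv,float).reshape(-1,1,2),c["camera_matrix"],c["D"]).reshape(-1,2)
    d=np.c_[p[:,0],-p[:,1],-np.ones(len(p))]@T[:3,:3].T
    return T[:3,3],d/np.linalg.norm(d,axis=1,keepdims=True)
def onz(c,uv,z,T=None):
    o,d=ray(c,uv,T); return o+d*((z-o[2])/d[:,2:])
def tri(rays):
    A=sum(np.eye(3)-np.outer(d,d) for o,d in rays);b=sum((np.eye(3)-np.outer(d,d))@o for o,d in rays)
    x=np.linalg.solve(A,b); return x,[np.linalg.norm(np.cross(x-o,d)) for o,d in rays]
def wristT(c,s):
    T=np.eye(4);T[:3,:3]=R.from_quat(s["eef_rot"]).as_matrix();T[:3,3]=s["ee_pos"];return T@c["hand_eye"]
def proj(c,P,T=None):
    T=c["cam_to_world"] if T is None else T
    q=(np.atleast_2d(P)-T[:3,3])@T[:3,:3]; q=q*[1,-1,-1]
    return cv2.projectPoints(q.reshape(-1,1,3),np.zeros(3),np.zeros(3),c["camera_matrix"],c["D"])[0].reshape(-1,2)
E
python3 - <<'E'
import cv2,numpy as np
s=cv2.imread("pics/scene0.png");t=cv2.imread("pics/top0.png")
f=lambda im,x,y:cv2.resize(cv2.convertScaleAbs(im[y:y+90,x:x+120] ,alpha=1.5,beta=15),(400,300),interpolation=cv2.INTER_CUBIC)
a=np.vstack([np.hstack([f(s,420,215) ,f(s,250,315)]),np.hstack([f(t,150,225),f(t,235,135)])])
# scene stand crop top is cut: starts y=215
cv2.imwrite("pics/mos.png",a)
E
```

```text
(no output)
```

View pics/mos.png

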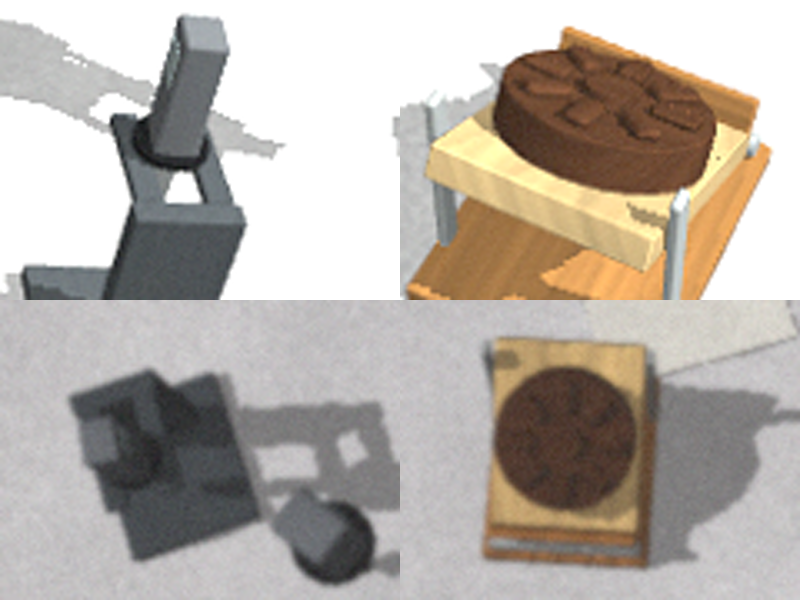

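The mosaic shows the meter's top face at scene (481.5,225) / top (180,267). The flower rest's raised lip is on the robot side, so the face slopes up toward +x. First I'll get rough positions.

```bash
python3 - <<'E'
from h import *
S=dict(np.load("pics/scene0.npz"));T=dict(np.load("pics/top0.npz"))
sc=lambda u,v,x,y:[x+u*.3-.35,y+v*.3-.35]
def both(n,a,b):
    A=ray(S,a);B=ray(T,b);x,e=tri([(A[0],A[1][0]),(B[0],B[1][0])]);print(n,x,e)
both("metertop",sc(206,34,420,215),sc(99,440-300,150,225))
b=[sc(u,v,150,225) for u,v in[(135,260),(268,215),(222,75)]]
p=onz(T,b,.012);print("base",p,np.linalg.norm(np.diff(p,axis=0),axis=1))
# flower top disc centre & board corners
both("disc",sc(608,110,250,315)if 0 else sc(208,105,250,315),sc(166,137,235,135))
both("boardHiL",sc(28,150,250,315),sc(95,40,235,135))
both("boardHiR",sc(258,245,250,315),sc(247,45,235,135))
both("other metertop",[410,176],sc(308,208,150,225))
both("stamp",[312,253],[326,276]);both("jar",[206,231],[420,258])
E
```

```text
metertop [0.4522 0.3012 0.2208] [np.float64(0.0005999680468182568), np.float64(0.0005999680468181973)]
base [[0.4009 0.3369 0.012 ]
 [0.4254 0.2349 0.012 ]
 [0.5368 0.2643 0.012 ]] [0.1049 0.1152]
disc [0.6822 0.0726 0.0907] [np.float64(0.0009951064926510063), np.float64(0.0009951064926509879)]
boardHiL [0.7565 0.0682 0.1486] [np.float64(0.049439477748735874), np.float64(0.049439477748735895)]
boardHiR [0.7469 0.06   0.083 ] [np.float64(0.055617226232971724), np.float64(0.0556172262329717)]
other metertop [0.3926 0.1672 0.2552] [np.float64(0.0007550843332547309), np.float64(0.0007550843332547124)]
stamp [ 0.4283 -0.0046  0.0565] [np.float64(0.002094994229055406), np.float64(0.0020949942290553634)]
jar [ 0.4473 -0.2354  0.0725] [np.float64(0.001678268466854679), np.float64(0.0016782684668546924)]
```

```bash
cat >> h.py <<'E'
def plan(p0,q0,p1,q1,n):
    "n equal rows; prints scaled shift/turn per row"
    a,b=R.from_quat(q0),R.from_quat(q1); w=(a.inv()*b).as_rotvec()/n
    print("rot/row",np.round(w/np.pi,4),"deg/row",np.degrees(np.linalg.norm(w)))
    st=(np.array(p1)-p0)/n; print("mm/row",np.linalg.norm(st)*1e3)
    for k in range(n):
        print(k,np.round((a*R.from_rotvec(w*k)).inv().apply(st)/.2,4).tolist())
def down(yaw_y,tilt=None):
    "tool z down, tool y at world angle yaw_y (deg)"
    y=np.array([np.cos(np.radians(yaw_y)),np.sin(np.radians(yaw_y)),0]);z=np.array([0,0,-1.])
    return R.from_matrix(np.c_[np.cross(y,z),y,z]).as_quat()
E
python3 - <<'E'
from h import *
from bench import r
s=r.read_state();c=r.camera("wrist");print(c["hand_eye"],c["camera_matrix"],c["D"])
q=down(104)
up=s["ee_pos"]+[0,0,.2]
cam=R.from_quat(q).apply(c["hand_eye"][:3,3]);print("cam off",cam, "viewdir",R.from_quat(q).apply(-c["hand_eye"][:3,2]))
plan(up,s["eef_rot"],[.45-cam[0],.30-cam[1],.41],q,8)
E
```

```text
[[ 0.0015  0.9642  0.2651  0.0716]
 [ 1.     -0.0018  0.0009  0.0006]
 [ 0.0014  0.2651 -0.9642 -0.1936]
 [ 0.      0.      0.      1.    ]] [[376.7231   0.     326.1519]
 [  0.     376.7231 235.5894]
 [  0.       0.       1.    ]] [-0.0808  0.      0.      0.      0.    ]
cam off [-0.0696 -0.0168  0.1936] viewdir [ 0.2575  0.0632 -0.9642]
rot/row [-0.0001 -0.     -0.0258] deg/row 4.641737852965494
mm/row 47.09458617350477
0 [-0.2208, -0.0808, -0.0124]
1 [-0.2136, -0.0984, -0.0124]
2 [-0.2049, -0.1153, -0.0124]
3 [-0.1949, -0.1315, -0.0125]
4 [-0.1836, -0.1469, -0.0125]
5 [-0.1712, -0.1612, -0.0125]
6 [-0.1575, -0.1746, -0.0125]
7 [-0.1429, -0.1867, -0.0125]
```

Request:
play_rows(claw=[0,0,0,0,0], delta_pos=[[0,0,-0.2],[0,0,-0.22],[0,0,-0.22],[0,0,-0.22],[0,0,-0.22]], delta_rot=[[0,0,-0.0413],[0,0,-0.0413],[0,0,-0.0413],[0,0,-0.0413],[0,0,-0.0413]])

```text
time: 0.65
ee_pos: [0.2455, 0.5743, 0.4084]
eef_rot: [-0.125, 0.992, 0.0, -0.0]
ft_force: [0.3, 0.4, -0.1]
width: 0.0871
grip_force: 0.0
```

Request:
play_rows(claw=[0,0,0,0,0,0,0,0], delta_pos=[[-0.095,-0.225,0],[-0.095,-0.225,0],[-0.095,-0.225,0],[-0.095,-0.225,0],[-0.095,-0.225,0],[-0.095,-0.225,0],[-0.095,-0.225,0],[0,0,0]], delta_rot=[[0,0,0],[0,0,0],[0,0,0],[0,0,0],[0,0,0],[0,0,0],[0,0,0],[0,0,0]])

```text
time: 1.45
ee_pos: [0.4553, 0.2946, 0.4068]
eef_rot: [-0.117, 0.993, -0.001, 0.001]
ft_force: [0.1, -0.1, 0.4]
width: 0.087
grip_force: 0.0
```

```bash
cat > snap.py <<'E'
import sys
from h import *
from bench import r
s=r.read_state();c=r.camera("wrist");n=sys.argv[1]
np.savez(f"pics/{n}.npz",T=wristT(c,s),**c);cv2.imwrite(f"pics/{n}.png",c["pixels"][:,:,::-1])
print(s["time"],s["ee_pos"],s["eef_rot"],s["joint_positions"],s["ft_force"])
E
python3 snap.py w1
```

```text
1.45 [0.4553 0.2946 0.4068] [-0.1167  0.9932 -0.0011  0.0008] [-0.73    0.1272  0.0803  1.2651 -0.0076  1.7495  1.153 ] [ 0.1443 -0.1371  0.4103]
```

View pics/w1.png

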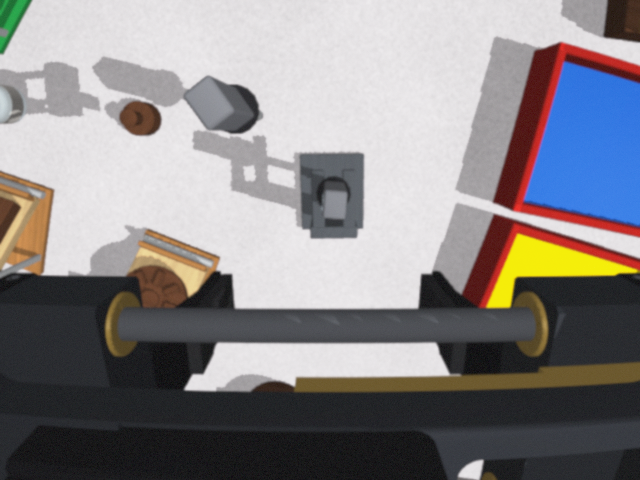

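The wrist view shows the meter grip top at (335,207) in the fork, with the large meter at (225,105) and the flower at (160,285). I'll take a second stand view, then two flower views.

Request:
play_rows(claw=[0,0,0,0], delta_pos=[[-0.105,-0.205,0],[-0.105,-0.205,0],[0,0,0],[0,0,0]], delta_rot=[[0,0,0],[0,0,0],[0,0,0],[0,0,0]])

```text
time: 1.9
ee_pos: [0.5116, 0.2324, 0.4062]
eef_rot: [-0.122, 0.993, 0.0, -0.0]
ft_force: [0.2, 1.1, 0.4]
width: 0.0869
grip_force: 0.0
```

```bash
python3 snap.py w2
```

```text
1.9 [0.5116 0.2324 0.4062] [-0.1219  0.9925  0.0001 -0.0004] [-0.6277  0.1727  0.1467  1.2166 -0.026   1.7547  1.3273] [0.1825 1.1097 0.4258]
```

Request:
play_rows(claw=[0,0,0,0,0,0,0], delta_pos=[[-0.107,-0.175,0],[-0.107,-0.175,0],[-0.107,-0.175,0],[-0.107,-0.175,0],[-0.107,-0.175,0],[0,0,0],[0,0,0]], delta_rot=[[0,0,0],[0,0,0],[0,0,0],[0,0,0],[0,0,0],[0,0,0],[0,0,0]])

```text
time: 2.65
ee_pos: [0.6578, 0.0897, 0.4058]
eef_rot: [-0.123, 0.992, 0.0, -0.001]
ft_force: [-0.9, 1.0, 0.9]
width: 0.087
grip_force: 0.0
```

```bash
python3 snap.py w3
```

```text
2.65 [0.6578 0.0897 0.4058] [-0.1228  0.9924  0.0004 -0.0007] [-0.3563  0.4383  0.2681  0.892  -0.1172  1.8248  1.6751] [-0.9048  0.9964  0.8935]
```

Request:
play_rows(claw=[0,0,0,0], delta_pos=[[0.0,0.2,0],[0,0.2,0],[0,0,0],[0,0,0]], delta_rot=[[0,0,0],[0,0,0],[0,0,0],[0,0,0]])

```text
time: 3.1
ee_pos: [0.6372, 0.1689, 0.4073]
eef_rot: [-0.125, 0.992, 0.001, 0.0]
ft_force: [0.4, -0.7, -0.1]
width: 0.0867
grip_force: 0.0
```

```bash
python3 snap.py w4; python3 - <<'E'
import cv2,numpy as np
f=lambda n,x,y:cv2.resize(cv2.imread(f"pics/{n}.png")[y:y+120,x:x+160],(400,300),interpolation=cv2.INTER_CUBIC)
from h import *
for n,P in(("w1",[.45,.3,.15]),("w2",[.45,.3,.15]),("w3",[.68,.073,.09]),("w4",[.68,.073,.09])):
    d=np.load(f"pics/{n}.npz");print(n,proj(d,P,d["T"]))
E
```

```text
3.1 [0.6372 0.1689 0.4073] [-0.1247  0.9922  0.0007  0.0003] [-0.4685  0.4225  0.2418  0.9076 -0.1027  1.8204  1.548 ] [ 0.4354 -0.7359 -0.051 ]
w1 [[332.4773 190.4705]]
w2 [[394.9435 157.9659]]
w3 [[310.6149 200.0783]]
w4 [[251.0904 199.6829]]
```

```bash
python3 - <<'E'
import cv2,numpy as np
f=lambda n,x,y:cv2.resize(cv2.convertScaleAbs(cv2.imread(f"pics/{n}.png")[y:y+120,x:x+160],alpha=1.3),(400,300),interpolation=cv2.INTER_CUBIC)
cv2.imwrite("pics/mos2.png",np.vstack([np.hstack([f("w1",252,130),f("w2",315,100)]),np.hstack([f("w3",230,140),f("w4",170,140)])]))
E
```

```text
(no output)
```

View pics/mos2.png

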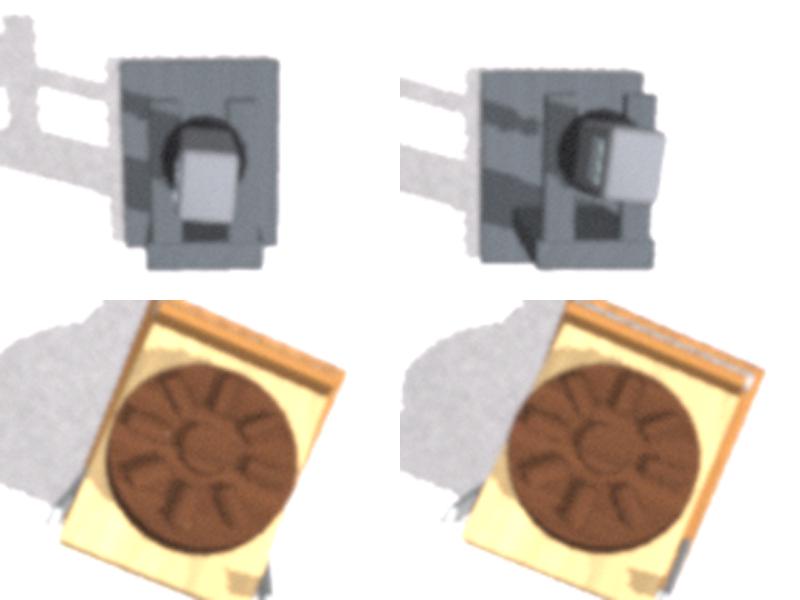

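The mosaic shows the grip's top face at w1 local (208,186) and w2 local (235,165), and the prong tips at row ~98. The medallion centre is at w3 local (205,146) and w4 local (208,146). I'll triangulate the stand points and match features on the disc.

```bash
cat > m.py <<'E'
from h import *
from scipy.optimize import least_squares
W={n:dict(np.load(f"pics/{n}.npz")) for n in("w1","w2","w3","w4")}
def t2(a,A,b,B):
    r1=ray(W[a],A,W[a]["T"]);r2=ray(W[b],B,W[b]["T"])
    X=[tri([(r1[0],r1[1][i]),(r2[0],r2[1][i])]) for i in range(len(A))]
    return np.array([x for x,e in X]),np.array([max(e) for x,e in X])
L=lambda p,o:np.array(p,float)/2.5+o-.3
n1=L([(182,150),(238,152),(235,222),(180,220),(152,98),(177,98),(228,98),(256,98),(148,269),(263,269)],(252,130))
n2=L([(213,127),(263,135),(257,202),(207,195),(145,95),(178,95),(226,95),(256,95),(136,268),(253,268)],(315,100))
X,e=t2("w1",n1,"w2",n2);print(np.c_[X,e*1e3]);print("top",X[:4].mean(0),"tips",X[4:8].mean(0),"back",X[8:].mean(0))
# flower
def mask(n):
    hsv=cv2.cvtColor(W[n]["pixels"],cv2.COLOR_RGB2HSV);m=((hsv[...,2]<150)&(hsv[...,1]>90)&(hsv[...,0]<20)).astype(np.uint8)*255
    m[300:]=0;m[:,:200]=0 if n=="w3" else m[:,:200]
    m=cv2.morphologyEx(m,cv2.MORPH_OPEN,np.ones((5,5)))
    k,lab,st,ce=cv2.connectedComponentsWithStats(m)
    p=[252,199] if n=="w4" else [312,199]
    b=(lab==lab[p[1],p[0]]).astype(np.uint8)*255;print(n,st[lab[p[1],p[0]]]);return b
M3,M4=mask("w3"),mask("w4")
g3,g4=[cv2.cvtColor(W[n]["pixels"],cv2.COLOR_RGB2GRAY) for n in("w3","w4")]
f=cv2.goodFeaturesToTrack(g3,150,.01,3,mask=cv2.erode(M3,np.ones((7,7))))
init=f+np.float32([[[-60,0]]])
f2,ok,_=cv2.calcOpticalFlowPyrLK(g3,g4,f,init.copy(),winSize=(15,15),maxLevel=2,flags=cv2.OPTFLOW_USE_INITIAL_FLOW)
b,okb,_=cv2.calcOpticalFlowPyrLK(g4,g3,f2,f.copy(),winSize=(15,15),maxLevel=2,flags=cv2.OPTFLOW_USE_INITIAL_FLOW)
k=(ok.ravel()>0)&(np.linalg.norm((b-f).reshape(-1,2),axis=1)<.4)
P,e=t2("w3",f[k].reshape(-1,2),"w4",f2[k].reshape(-1,2));P=P[e<.003]
fun=lambda v:v[0]+v[1]*(P[:,0]-.68)+v[2]*(P[:,1]-.07)-P[:,2]
v=least_squares(fun,[.1,.5,0],loss="soft_l1",f_scale=.002).x
nrm=np.array([-v[1],-v[2],1]);nrm/=np.linalg.norm(nrm)
print(len(P),"plane",v,"n",nrm,"slope",np.degrees(np.arccos(nrm[2])),"dir",np.degrees(np.arctan2(-nrm[1],-nrm[0])),"res",np.std(fun(v)))
for n,M in(("w3",M3),("w4",M4)):
    c=max(cv2.findContours(M,cv2.RETR_EXTERNAL,cv2.CHAIN_APPROX_NONE)[0],key=cv2.contourArea)
    o,d=ray(W[n],c.reshape(-1,2),W[n]["T"]);p0=np.array([.68,.07,v[0]])
    q=o+d*(((p0-o)@nrm)/(d@nrm))[:,None]
    xa=np.cross([0,1,0],nrm);xa/=np.linalg.norm(xa);ya=np.cross(nrm,xa)
    u=np.c_[(q-p0)@xa,(q-p0)@ya]
    s=least_squares(lambda w:np.hypot(u[:,0]-w[0],u[:,1]-w[1])-w[2],[0,0,.05],loss="soft_l1",f_scale=.001).x
    C=p0+s[0]*xa+s[1]*ya;print(n,"centre",C,"r",s[2])
    md={"w3":L([(205,146)],(230,140)),"w4":L([(208,146)],(170,140))}[n]
    o,d=ray(W[n],md,W[n]["T"]);print(" medal",o+d*(((p0-o)@nrm)/(d@nrm))[:,None])
E
python3 m.py
```

```text
[[0.4405 0.2886 0.2245 0.0971]
 [0.4382 0.312  0.2102 0.3665]
 [0.4653 0.3168 0.2165 0.639 ]
 [0.467  0.2937 0.2287 0.818 ]
 [0.4333 0.2708 0.1259 0.4659]
 [0.4292 0.2832 0.1444 1.1862]
 [0.4236 0.3071 0.1369 0.6139]
 [0.4201 0.32   0.1416 0.6919]
 [0.5157 0.2879 0.1401 0.1694]
 [0.5013 0.3442 0.1423 0.439 ]]
top [0.4528 0.3028 0.22  ] tips [0.4266 0.2953 0.1372] back [0.5085 0.316  0.1412]
w3 [ 272  165   77   77 4654]
w4 [ 213  165   77   77 4608]
115 plane [ 0.0975  0.5445 -0.0623] n [-0.4775  0.0546  0.8769] slope 28.72676912356173 dir -6.525532133164097 res 0.006824056253276629
w3 centre [0.6816 0.0725 0.0981] r 0.05259916266043121
 medal [[0.6761 0.0738 0.0951]]
w4 centre [0.6814 0.0752 0.0979] r 0.052096240999749084
 medal [[0.6762 0.0757 0.095 ]]
```

```bash
cat > m2.py <<'E'
from h import *
V={n:dict(np.load(f"pics/{n}.npz")) for n in("w3","w4")}
V["s"]=dict(np.load("pics/scene0.npz"));V["t"]=dict(np.load("pics/top0.npz"))
off={"w3":((230,140),2.5),"w4":((170,140),2.5),"s":((250,315),10/3),"t":((235,135),10/3)}
def pt(name,**k):
    rs=[]
    for n,p in k.items():
        o,s=off[n];o_,d=ray(V[n],np.array(p)/s+o-.3,V[n].get("T"));rs.append((o_,d[0]))
    x,e=tri(rs);print(name,x,np.array(e)*1e3);return x
a=pt("hi-y",s=(28,150),t=(247,45),w3=(62,242),w4=(64,241))
b=pt("hi+y",s=(258,240),t=(95,40))
c=pt("lo-y",w3=(150,22),w4=(162,22))
d=pt("lo+y",w3=(328,92),w4=(742-400,92))
m=pt("medal",w3=(205,146),w4=(208,146),s=(222,90),t=(167,137))
y=b-a;print("hi edge yaw",np.degrees(np.arctan2(y[1],y[0]))-90,np.linalg.norm(y))
for p,q in((c,a),(d,b)):
    v=q-p;print("side",np.linalg.norm(v),"slope",np.degrees(np.arcsin(v[2]/np.linalg.norm(v))),"yaw",np.degrees(np.arctan2(v[1],v[0])))
E
python3 m2.py
```

```text
hi-y [0.7439 0.0084 0.1068] [1.5729 3.3058 2.2826 2.44  ]
hi+y [0.7574 0.1179 0.1074] [0.5409 0.5409]
lo-y [0.6228 0.0253 0.036 ] [0.0941 0.0941]
lo+y [0.6374 0.138  0.0305] [0.2357 0.2357]
medal [0.6767 0.0747 0.0972] [1.3759 1.626  4.0186 5.0237]
hi edge yaw -6.992609658112485 0.11033093927693025
side 0.14128907564765078 slope 30.05839147098894 yaw -7.957366953512905
side 0.14390367117157907 slope 32.2673055131317 yaw -9.527528502808307
```

Rest yaw is about -7.5°, slope about 31°, medallion about (0.677, 0.075, 0.096). Meter axis is about (0.453, 0.302), stand yaw 14.2°. Moving over the meter.

Request:
play_rows(claw=[0.2,0.2,0.2,0.2,0.2,0.2,0.2,0.2], delta_pos=[[0.146,0.174,0],[0.146,0.174,0],[0.146,0.174,0],[0.146,0.174,0],[0.146,0.174,0],[0,0,0.24],[0,0,0.24],[0,0,0]], delta_rot=[[0,0,0],[0,0,0],[0,0,0],[0,0,0],[0,0,0],[0,0,0],[0,0,0],[0,0,0]], squeeze=25)

```text
time: 3.95
ee_pos: [0.4516, 0.2965, 0.3042]
eef_rot: [-0.122, 0.993, -0.003, -0.005]
ft_force: [-0.3, -0.1, 0.2]
width: 0.0698
grip_force: 0.0
```

```bash
python3 snap.py w5
```

```text
3.95 [0.4516 0.2965 0.3042] [-0.122   0.9925 -0.003  -0.0048] [-0.7644  0.1146  0.1096  1.4898 -0.0122  1.5491  1.1603] [-0.3223 -0.1224  0.2273]
```

Request:
play_rows(claw=[0.2,0.2], delta_pos=[[0,0.02,0],[0,0,0]], delta_rot=[[0,0,0],[0,0,0]])

```text
time: 4.2
ee_pos: [0.4548, 0.3044, 0.3141]
eef_rot: [-0.122, 0.993, 0.002, 0.002]
ft_force: [0.3, -0.1, 0.1]
width: 0.0696
grip_force: 0.0
```

```bash
python3 snap.py w6; python3 - <<'E'
from h import *
import cv2
d=np.load("pics/w6.npz")
print(proj(d,[[.453,.302,.224],[.453,.302,.145]],d["T"]))
E
```

```text
4.2 [0.4548 0.3044 0.3141] [-0.1221  0.9925  0.0015  0.0021] [-0.7686  0.1158  0.1065  1.4684 -0.0127  1.5529  1.153 ] [ 0.294  -0.0602  0.1356]
[[323.8206 224.2525]
 [324.2379 204.8854]]
```

View pics/w6.png

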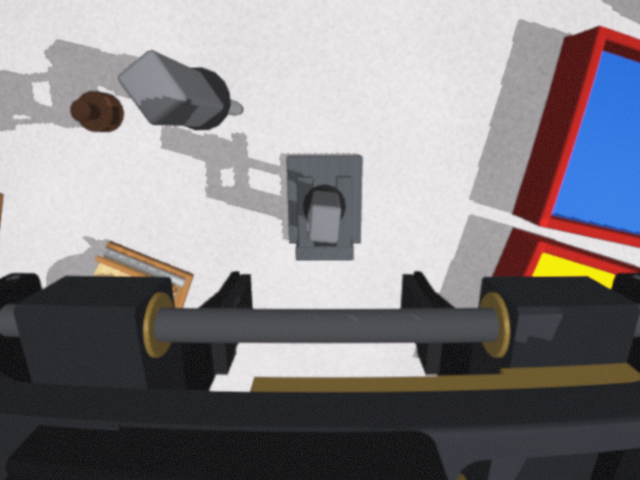

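The wrist view has the meter's top at (325,223), as predicted. I'll descend and close.

Request:
play_rows(claw=[0.2,0.2,0.2,0.2,0.2,0.2], delta_pos=[[0.01,-0.009,0.14],[0,0,0.14],[0,0,0.14],[0,0,0.14],[0,0,0.12],[0,0,0]], delta_rot=[[0,0,0],[0,0,0],[0,0,0],[0,0,0],[0,0,0],[0,0,0]])

```text
time: 4.85
ee_pos: [0.4516, 0.3003, 0.1731]
eef_rot: [-0.122, 0.993, -0.001, -0.001]
ft_force: [-0.6, -0.4, 0.3]
width: 0.0698
grip_force: 0.0
```

Request:
play_rows(claw=[1,1,1,1,1,1,1,1], delta_pos=[[0,0,0],[0,0,0],[0,0,0],[0,0,0],[0,0,0],[0,0,0],[0,0,0],[0,0,0]], delta_rot=[[0,0,0],[0,0,0],[0,0,0],[0,0,0],[0,0,0],[0,0,0],[0,0,0],[0,0,0]], squeeze=25)

```text
time: 5.65
ee_pos: [0.452, 0.3009, 0.1748]
eef_rot: [-0.122, 0.993, 0.0, -0.0]
ft_force: [-1.1, -0.5, 1.6]
width: 0.0238
grip_force: 24.8
```

Request:
play_rows(claw=[1,1,1,1,1,1,1,1], delta_pos=[[0,0,0],[0,0,-0.04],[0,0,-0.1],[0,0,-0.15],[0,0,-0.2],[0,0,-0.2],[0,0,-0.15],[0,0,0]], delta_rot=[[0,0,0],[0,0,0],[0,0,0],[0,0,0],[0,0,0],[0,0,0],[0,0,0],[0,0,0]], squeeze=40)

```text
time: 6.45
ee_pos: [0.4534, 0.3016, 0.3475]
eef_rot: [-0.122, 0.993, 0.002, 0.003]
ft_force: [-0.2, -0.2, -2.4]
width: 0.0238
grip_force: 39.7
```

```bash
cat > goal.py <<'E'
from h import *
M=np.array([.677,.0748,.0958]); sl,yw=np.radians(31),np.radians(-7.5)
xr=np.array([np.cos(yw)*np.cos(sl),np.sin(yw)*np.cos(sl),np.sin(sl)]);yr=np.array([-np.sin(yw),np.cos(yw),0]);n=np.cross(xr,yr)
qg=R.from_matrix(np.c_[-xr,yr,-n]).as_quat()  # tool y=yr, z=-n
L=.1438
E
python3 - <<'E'
from goal import *
from bench import r
s=r.read_state();print(s["ee_pos"],s["eef_rot"],s["ft_force"],s["joint_positions"])
for h in(.0,.03,):print(h,M+n*(L+h))
print("n",n,"qg",qg)
G=M+n*(L+.04)
print("rot only (16 rows?)");w=(R.from_quat(s["eef_rot"]).inv()*R.from_quat(qg)).as_rotvec();print(np.degrees(w))
plan(s["ee_pos"],s["eef_rot"],G,qg,8)
E
```

```text
[0.4534 0.3016 0.3475] [-0.1221  0.9925  0.0019  0.003 ] [-0.2345 -0.2096 -2.3681] [-0.7694  0.1093  0.1099  1.4072 -0.0122  1.6185  1.1547]
0.0 [0.6036 0.0845 0.2191]
0.03 [0.5883 0.0865 0.2448]
n [-0.5106  0.0672  0.8572] qg [ 0.063   0.9616 -0.0175  0.2667]
rot only (16 rows?)
[  6.0596 -30.2966  20.9222]
rot/row [ 0.0042 -0.021   0.0145] deg/row 4.664264026610752
mm/row 33.47376549641704
0 [-0.0458, -0.1499, 0.0587]
1 [-0.0486, -0.1469, 0.0638]
2 [-0.0508, -0.1438, 0.069]
3 [-0.0526, -0.1405, 0.0743]
4 [-0.0538, -0.137, 0.0796]
5 [-0.0545, -0.1335, 0.085]
6 [-0.0548, -0.1298, 0.0904]
7 [-0.0545, -0.1261, 0.0957]
```

Request:
play_rows(claw=[1,1,1,1,1,1,1,1], delta_pos=[[-0.046,-0.15,0.059],[-0.049,-0.147,0.064],[-0.051,-0.144,0.069],[-0.053,-0.14,0.074],[-0.054,-0.137,0.08],[-0.054,-0.133,0.085],[-0.055,-0.13,0.09],[-0.054,-0.126,0.096]], delta_rot=[[0.0042,-0.021,0.0145],[0.0042,-0.021,0.0145],[0.0042,-0.021,0.0145],[0.0042,-0.021,0.0145],[0.0042,-0.021,0.0145],[0.0042,-0.021,0.0145],[0.0042,-0.021,0.0145],[0.0042,-0.021,0.0145]])

```text
time: 7.25
ee_pos: [0.5815, 0.0849, 0.2474]
eef_rot: [0.063, 0.962, -0.02, 0.264]
ft_force: [1.3, 0.0, -1.5]
width: 0.0233
grip_force: 39.7
```

Request:
play_rows(claw=[1,1,1], delta_pos=[[0,0,0],[0,0,0],[0,0,0]], delta_rot=[[0,0,0],[0,0,0],[0,0,0]])

```text
time: 7.55
ee_pos: [0.5816, 0.0872, 0.2489]
eef_rot: [0.061, 0.962, -0.019, 0.264]
ft_force: [-1.2, 1.0, -1.9]
width: 0.0238
grip_force: 39.7
```

```bash
cat > err.py <<'E'
from goal import *
from bench import r
s=r.read_state();q=R.from_quat(s["eef_rot"]);tip=s["ee_pos"]+q.apply([0,0,L])
d=tip-M;print("t",s["time"],"tip in face frame mm",np.array([d@xr,d@yr,d@n])*1e3)
print("rotvec deg to goal",np.degrees((q.inv()*R.from_quat(qg)).as_rotvec()))
print("F along n",s["ft_force"]@n,s["ft_force"],"grip",s["grip_force"],"J",s["joint_positions"])
print("tool shift (units) to be above centre at same height",q.inv().apply(-(d-(d@n)*n))/.2)
E
python3 err.py; python3 - <<'E'
from goal import *
from bench import r
s=r.read_state();tip=s["ee_pos"]+R.from_quat(s["eef_rot"]).apply([0,0,L])
o=[]
for nme in("scene","top"):
    c=r.camera(nme);p=proj(c,[M,tip])[0:2];print(nme,p)
    im=c["pixels"][:,:,::-1].copy();x,y=(p[0]-[60,60]).astype(int);o.append(cv2.resize(im[y:y+90,x:x+120],(400,300),interpolation=cv2.INTER_CUBIC));print(x,y)
    np.savez(f"pics/{nme}1.npz",**c)
cv2.imwrite("pics/press.png",np.hstack(o))
E
```

```text
t 7.55 tip in face frame mm [-4.4725 -0.6356 37.0205]
rotvec deg to goal [-0.1821 -0.3545  0.261 ]
F along n -0.9370095346521334 [-1.2264  0.9612 -1.8991] grip 39.719465374946594 J [-0.6084 -0.1797  0.1868  1.9945  0.3949  0.8938  0.8447]
tool shift (units) to be above centre at same height [-0.0224  0.0031 -0.0001]
scene [[313.7731 341.9548]
 [319.703  319.7136]]
253 281
top [[283.1896 177.1605]
 [282.11   181.6484]]
223 117
```

View pics/press.png

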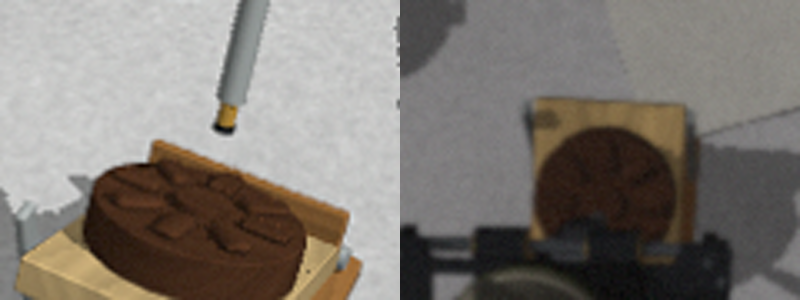

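The scene view puts the tip at (320,320), matching the prediction of (319.7,319.7), with the medallion at about (314,342). I'll centre it and approach slowly.

Request:
play_rows(claw=[1,1,1,1,1,1,1,1], delta_pos=[[-0.021,0.003,0.03],[0,0,0.03],[0,0,0.03],[0,0,0.02],[0,0,0.01],[0,0,0.01],[0,0,0],[0,0,0]], delta_rot=[[0,0,0],[0,0,0],[0,0,0],[0,0,0],[0,0,0],[0,0,0],[0,0,0],[0,0,0]])

```text
time: 8.45
ee_pos: [0.5985, 0.0845, 0.2285]
eef_rot: [0.062, 0.962, -0.02, 0.264]
ft_force: [-0.4, -0.5, -2.1]
width: 0.0238
grip_force: 39.7
```

```bash
cat > f.py <<'E'
from goal import *
from bench import r
a=[]
for i in range(4):
    s=r.read_state();q=R.from_quat(s["eef_rot"]);d=s["ee_pos"]+q.apply([0,0,L])-M;a.append([s["time"],s["ft_force"]@n,d@xr*1e3,d@yr*1e3,d@n*1e3])
    if i<3:r.camera("wrist")
a=np.array(a);print(a,"\nmean",a.mean(0))
E
python3 f.py; python3 err.py
```

```text
[[ 8.45   -1.6796 -0.3182 -1.1772 10.7009]
 [ 8.5    -1.3981 -0.2549 -1.1832 10.7475]
 [ 8.55   -1.6087 -0.233  -1.169  10.7831]
 [ 8.6    -1.036  -0.2871 -1.163  10.7398]] 
mean [ 8.525  -1.4306 -0.2733 -1.1731 10.7428]
t 8.6 tip in face frame mm [-0.2871 -1.163  10.7398]
rotvec deg to goal [-0.2244 -0.3233  0.1999]
F along n -1.035995219370939 [-0.6201  0.0501 -1.5819] grip 39.719223976135254 J [-0.6017 -0.1293  0.2073  1.9956  0.3908  0.8363  0.8529]
tool shift (units) to be above centre at same height [-0.0015  0.0058 -0.    ]
```

Request:
play_rows(claw=[1,1,1,1,1,1,1], delta_pos=[[-0.001,0.005,0.005],[0,0,0.005],[0,0,0.005],[0,0,0.005],[0,0,0.005],[0,0,0],[0,0,0]], delta_rot=[[0,0,0],[0,0,0],[0,0,0],[0,0,0],[0,0,0],[0,0,0],[0,0,0]])

```text
time: 9.3
ee_pos: [0.6012, 0.085, 0.2241]
eef_rot: [0.062, 0.962, -0.02, 0.264]
ft_force: [0.7, 0.3, -1.5]
width: 0.024
grip_force: 39.7
```

```bash
python3 f.py
```

```text
[[ 9.3    -1.5958 -0.2977 -0.3315  5.5458]
 [ 9.35   -1.3063 -0.2957 -0.3009  5.5691]
 [ 9.4    -1.8314 -0.2422 -0.2872  5.6005]
 [ 9.45   -1.127  -0.2684 -0.2723  5.593 ]] 
mean [ 9.375  -1.4651 -0.276  -0.298   5.5771]
```

Request:
play_rows(claw=[1,1,1,1], delta_pos=[[0,0,0.005],[0,0,0.005],[0,0,0],[0,0,0]], delta_rot=[[0,0,0],[0,0,0],[0,0,0],[0,0,0]])

```text
time: 9.85
ee_pos: [0.6023, 0.085, 0.2225]
eef_rot: [0.062, 0.962, -0.02, 0.264]
ft_force: [-0.9, 0.6, -1.3]
width: 0.0236
grip_force: 39.7
```

```bash
python3 f.py
```

```text
[[ 9.85   -0.5657 -0.1743 -0.2231  3.6193]
 [ 9.9    -0.2418 -0.2035 -0.2349  3.6285]
 [ 9.95   -0.1489 -0.2013 -0.2211  3.6333]
 [10.     -0.2714 -0.2164 -0.2175  3.6226]] 
mean [ 9.925  -0.3069 -0.1989 -0.2242  3.6259]
```

Request:
play_rows(claw=[1,1,1,1,1], delta_pos=[[0,0,0.005],[0,0,0.005],[0,0,0.005],[0,0,0],[0,0,0]], delta_rot=[[0,0,0],[0,0,0],[0,0,0],[0,0,0],[0,0,0]])

```text
time: 10.5
ee_pos: [0.6039, 0.0848, 0.22]
eef_rot: [0.062, 0.962, -0.02, 0.264]
ft_force: [-1.4, -0.1, 0.3]
width: 0.0234
grip_force: 39.7
```

```bash
python3 f.py
```

```text
[[10.5     0.9047 -0.126  -0.1985  0.6615]
 [10.55    0.7376 -0.2206 -0.2506  0.6161]
 [10.6     0.8194 -0.2106 -0.2295  0.6354]
 [10.65    2.0048 -0.2311 -0.2604  0.624 ]] 
mean [10.575   1.1166 -0.1971 -0.2348  0.6342]
```

Request:
play_rows(claw=[1,1,1,1,1,1], delta_pos=[[0,0,0.005],[0,0,0.005],[0,0,0.003],[0,0,0],[0,0,0],[0,0,0]], delta_rot=[[0,0,0],[0,0,0],[0,0,0],[0,0,0],[0,0,0],[0,0,0]])

```text
time: 11.25
ee_pos: [0.6051, 0.0846, 0.2177]
eef_rot: [0.062, 0.962, -0.02, 0.264]
ft_force: [-1.6, 1.1, 3.5]
width: 0.0237
grip_force: 39.7
```

```bash
python3 f.py
```

```text
[[11.25    3.8598 -0.2357 -0.2692 -1.9798]
 [11.3     3.9153 -0.2345 -0.2535 -1.9602]
 [11.35    3.0584 -0.2414 -0.2661 -1.9708]
 [11.4     3.0684 -0.2493 -0.2398 -1.9828]] 
mean [11.325   3.4754 -0.2402 -0.2572 -1.9734]
```

Request:
play_rows(claw=[1,1,1,1,1,1,1,1], delta_pos=[[0,0,0],[0,0,0],[0,0,0],[0,0,0],[0,0,0],[0,0,0],[0,0,0],[0,0,0]], delta_rot=[[0,0,0],[0,0,0],[0,0,0],[0,0,0],[0,0,0],[0,0,0],[0,0,0],[0,0,0]])

```text
time: 12.2
ee_pos: [0.6051, 0.0846, 0.2176]
eef_rot: [0.062, 0.962, -0.02, 0.264]
ft_force: [-2.1, 0.7, 3.0]
width: 0.0234
grip_force: 39.7
```

Request:
play_rows(claw=[1,1,1,1,1,1,1,1], delta_pos=[[0,0,0],[0,0,0],[0,0,0],[0,0,0],[0,0,0],[0,0,0],[0,0,0],[0,0,0]], delta_rot=[[0,0,0],[0,0,0],[0,0,0],[0,0,0],[0,0,0],[0,0,0],[0,0,0],[0,0,0]])

```text
time: 13.0
ee_pos: [0.6051, 0.0846, 0.2176]
eef_rot: [0.062, 0.962, -0.02, 0.264]
ft_force: [-3.1, 1.3, 2.2]
width: 0.0238
grip_force: 39.7
```

```bash
python3 f.py; python3 - <<'E'
from goal import *
from bench import r
c=r.camera("scene");p=proj(c,M)[0];x,y=(p-[80,70]).astype(int);cv2.imwrite("pics/hold.png",cv2.resize(c["pixels"][y:y+120,x:x+160,::-1],(640,480),interpolation=cv2.INTER_CUBIC));print(x,y)
E
```

```text
[[13.      3.507  -0.3198 -0.2723 -2.023 ]
 [13.05    4.1485 -0.3709 -0.3244 -2.0536]
 [13.1     4.2739 -0.3188 -0.3357 -2.03  ]
 [13.15    4.1837 -0.3527 -0.352  -2.0567]] 
mean [13.075   4.0283 -0.3405 -0.3211 -2.0408]
233 271
```

View pics/hold.png

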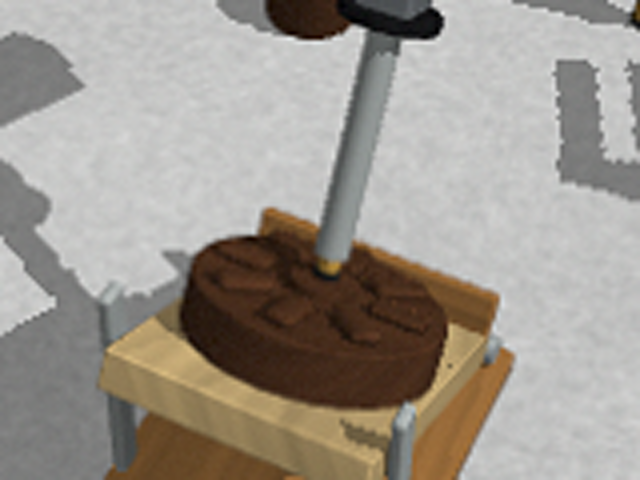

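The nose is on the medallion, at about (327,272) in the crop, and pressed to about 5 N. It looks slightly uphill of the disc centre, so I'll check centring from the rim halves where the top edge shows.

```bash
cat > rim.py <<'E'
from goal import *
from scipy.optimize import least_squares
V={n:dict(np.load(f"pics/{n}.npz")) for n in("w3","w4","scene0","top0")}
for N,seed in(("w3",(312,199)),("w4",(252,199)),("scene0",(312,345)),("top0",(285,177))):
    c=V[N];T=c.get("T",c["cam_to_world"] if "cam_to_world" in c else None)
    hsv=cv2.cvtColor(cv2.GaussianBlur(c["pixels"],(3,3),0),cv2.COLOR_RGB2HSV)
    m=((hsv[...,2]<(100 if N=="top0" else 150))&(hsv[...,1]>70)&(hsv[...,0]<25)).astype(np.uint8)
    m=cv2.morphologyEx(m,cv2.MORPH_OPEN,np.ones((5,5)));m=cv2.morphologyEx(m,cv2.MORPH_CLOSE,np.ones((7,7)))
    k,lab=cv2.connectedComponents(m);b=(lab==lab[seed[1],seed[0]]).astype(np.uint8)
    ct=max(cv2.findContours(b,cv2.RETR_EXTERNAL,cv2.CHAIN_APPROX_NONE)[0],key=cv2.contourArea).reshape(-1,2)
    P0=M+.0035*n;o,d=ray(c,ct,T);q=o+d*(((P0-o)@n)/(d@n))[:,None]
    u=np.c_[(q-P0)@xr,(q-P0)@yr]
    cam=o-P0;v=np.array([cam@xr,cam@yr]);v/=np.linalg.norm(v)   # camera side: block side shows toward camera
    ctr=np.zeros(2)
    for _ in range(5):
        h=u[((u-ctr)@v)<-.005]
        ctr=least_squares(lambda w:np.hypot(*(h-w).T)-.053,ctr,loss="soft_l1",f_scale=.001).x
    print(N,len(ct),"centre rel mm",ctr*1e3,"rms",np.std(np.hypot(*(h-ctr).T))*1e3)
E
python3 rim.py
```

```text
w3 219 centre rel mm [ 6.8549 -2.3916] rms 0.9821830935538383
w4 216 centre rel mm [6.1314 0.7724] rms 1.4833652921297242
scene0 409 centre rel mm [2.9055 9.9125] rms 6.832097067728356
top0 210 centre rel mm [-29.154   -9.5194] rms 9.632712795817577
```

```bash
python3 - <<'E'
from goal import *
o=[]
for N in("w3","w4"):
    c=dict(np.load(f"pics/{N}.npz"));im=c["pixels"][:,:,::-1];K=8
    p=proj(c,M+.0035*n,c["T"])[0];x,y=(p-[25,35]).astype(int)
    z=cv2.convertScaleAbs(cv2.resize(im[y:y+70,x:x+50],None,fx=K,fy=K,interpolation=cv2.INTER_CUBIC),alpha=2.2)
    for off,col in((0,(255,255,0)),(6,(0,255,0))):
        t=np.linspace(0,2*np.pi,24)
        C=M+.0035*n+off*1e-3*xr
        for a in (proj(c,C+.014*(np.outer(np.cos(t),xr)+np.outer(np.sin(t),yr)),c["T"])-[x,y]+.5)*K: cv2.circle(z,tuple(int(i) for i in a),2,col,-1)
    o.append(z)
cv2.imwrite("pics/med.png",np.hstack(o))
E
```

```text
(no output)
```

View pics/med.png

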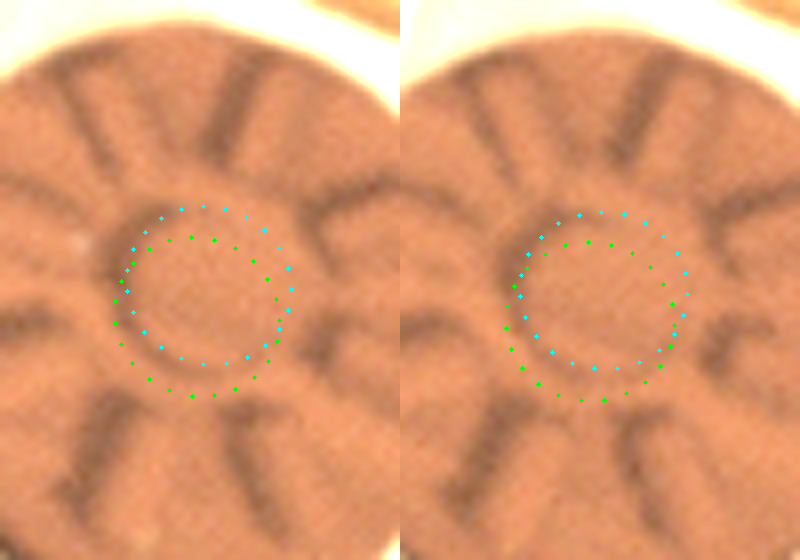

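Direct view of the medallion: its shadow crescent and lower wall fit the cyan circle (my estimate) to about 1 mm. The rim fit is biased, because the rim belongs to the lower ground. For margin both ways I'll back off, shift 2 mm uphill and repeat the reading.

Request:
play_rows(claw=[1,1,1,1,1,1,1,1], delta_pos=[[0,0,-0.02],[0,0,-0.02],[-0.011,0.002,0],[0,0,0],[0,0,0.01],[0,0,0.005],[0,0,0.005],[0,0,0.005]], delta_rot=[[0,0,0],[0,0,0],[0,0,0],[0,0,0],[0,0,0],[0,0,0],[0,0,0],[0,0,0]])

```text
time: 14.0
ee_pos: [0.6056, 0.0849, 0.2213]
eef_rot: [0.062, 0.962, -0.02, 0.264]
ft_force: [-1.8, -0.9, 0.5]
width: 0.0235
grip_force: 39.7
```

Request:
play_rows(claw=[1,1,1,1,1], delta_pos=[[0,0,0.005],[0,0,0.005],[0,0,0.003],[0,0,0],[0,0,0]], delta_rot=[[0,0,0],[0,0,0],[0,0,0],[0,0,0],[0,0,0]])

```text
time: 14.5
ee_pos: [0.6069, 0.0848, 0.2192]
eef_rot: [0.062, 0.962, -0.02, 0.264]
ft_force: [-2.5, 0.4, 2.7]
width: 0.0235
grip_force: 39.7
```

```bash
python3 f.py
```

```text
[[14.5     3.6438  2.0096  0.1569 -1.5588]
 [14.55    3.324   1.9788  0.1338 -1.5574]
 [14.6     3.6401  2.0064  0.1582 -1.5489]
 [14.65    3.6284  1.9646  0.1579 -1.565 ]] 
mean [14.575   3.5591  1.9899  0.1517 -1.5576]
```

Contact force is about 5 N. Hold.

Request:
play_rows(claw=[1,1,1,1,1,1,1,1], delta_pos=[[0,0,0],[0,0,0],[0,0,0],[0,0,0],[0,0,0],[0,0,0],[0,0,0],[0,0,0]], delta_rot=[[0,0,0],[0,0,0],[0,0,0],[0,0,0],[0,0,0],[0,0,0],[0,0,0],[0,0,0]])

```text
time: 15.45
ee_pos: [0.6068, 0.0848, 0.219]
eef_rot: [0.062, 0.962, -0.02, 0.264]
ft_force: [-2.4, 0.4, 2.1]
width: 0.0238
grip_force: 39.7
```

Request:
play_rows(claw=[1,1,1,1,1,1,1,1], delta_pos=[[0,0,0],[0,0,0],[0,0,0],[0,0,0],[0,0,0],[0,0,0],[0,0,0],[0,0,0]], delta_rot=[[0,0,0],[0,0,0],[0,0,0],[0,0,0],[0,0,0],[0,0,0],[0,0,0],[0,0,0]])

```text
time: 16.25
ee_pos: [0.6068, 0.0847, 0.219]
eef_rot: [0.062, 0.962, -0.02, 0.264]
ft_force: [-2.2, 0.6, 2.1]
width: 0.0238
grip_force: 39.7
```

Request:
play_rows(claw=[1,1,1,1,1,1,1,1], delta_pos=[[0,0,0],[0,0,0],[0,0,0],[0,0,0],[0,0,0],[0,0,0],[0,0,0],[0,0,0]], delta_rot=[[0,0,0],[0,0,0],[0,0,0],[0,0,0],[0,0,0],[0,0,0],[0,0,0],[0,0,0]])

```text
time: 17.05
ee_pos: [0.6068, 0.0848, 0.219]
eef_rot: [0.062, 0.962, -0.02, 0.264]
ft_force: [-2.7, -0.0, 2.0]
width: 0.0237
grip_force: 39.7
```

Request:
play_rows(claw=[1,1,1,1], delta_pos=[[0,0,-0.03],[0,0,-0.07],[0,0,-0.15],[0,0,0]], delta_rot=[[0,0,0],[0,0,0],[0,0,0],[0,0,0]])

```text
time: 17.45
ee_pos: [0.5818, 0.0892, 0.2655]
eef_rot: [0.062, 0.962, -0.019, 0.265]
ft_force: [1.9, 0.4, -3.1]
width: 0.0238
grip_force: 39.7
```

```bash
python3 - <<'E'
from goal import *
from bench import r
s=r.read_state();print(s["time"],s["ee_pos"],s["width"],s["ft_force"])
plan(s["ee_pos"],s["eef_rot"],[.4525,.3012,.345],down(103.98),8)
E
```

```text
17.45 [0.5818 0.0892 0.2655] 0.023753687739617023 [ 1.9181  0.4251 -3.0735]
rot/row [-0.0041  0.0212 -0.0145] deg/row 4.672071315995094
mm/row 32.59647566673898
0 [0.0577, 0.1209, -0.0928]
1 [0.0582, 0.1247, -0.0874]
2 [0.058, 0.1284, -0.0819]
3 [0.0574, 0.1321, -0.0764]
4 [0.0562, 0.1356, -0.0709]
5 [0.0545, 0.139, -0.0654]
6 [0.0523, 0.1422, -0.06]
7 [0.0496, 0.1453, -0.0548]
```

Request:
play_rows(claw=[1,1,1,1,1,1,1,1], delta_pos=[[0.058,0.121,-0.093],[0.058,0.125,-0.087],[0.058,0.128,-0.082],[0.057,0.132,-0.076],[0.056,0.136,-0.071],[0.054,0.139,-0.065],[0.052,0.142,-0.06],[0.05,0.145,-0.055]], delta_rot=[[-0.0041,0.0212,-0.0145],[-0.0041,0.0212,-0.0145],[-0.0041,0.0212,-0.0145],[-0.0041,0.0212,-0.0145],[-0.0041,0.0212,-0.0145],[-0.0041,0.0212,-0.0145],[-0.0041,0.0212,-0.0145],[-0.0041,0.0212,-0.0145]])

```text
time: 18.25
ee_pos: [0.4527, 0.3014, 0.3412]
eef_rot: [-0.123, 0.992, -0.001, -0.004]
ft_force: [0.6, 0.0, -2.1]
width: 0.0238
grip_force: 39.7
```

Request:
play_rows(claw=[1,1,1], delta_pos=[[0,0,0],[0,0,0],[0,0,0]], delta_rot=[[0,0,0],[0,0,0],[0,0,0]])

```text
time: 18.55
ee_pos: [0.4535, 0.2994, 0.3408]
eef_rot: [-0.121, 0.993, -0.001, -0.002]
ft_force: [0.0, 0.3, -2.2]
width: 0.0239
grip_force: 39.7
```

```bash
python3 - <<'E'
from goal import *
from bench import r
s=r.read_state();q=R.from_quat(s["eef_rot"]);print(s["time"],s["ee_pos"],s["eef_rot"],s["ft_force"])
t=np.array([.4520,.3010,s["ee_pos"][2]]);print("shift units",q.inv().apply(t-s["ee_pos"])/.2,"rot units",(q.inv()*R.from_quat(down(103.98))).as_rotvec()/np.pi)
tip=s["ee_pos"]+q.apply([0,0,L]);c=r.camera("scene");np.savez("pics/scene2.npz",**c)
p=proj(c,[tip,tip+q.apply([0,0,-.09])]);print("pred px tip,stem",p)
# stem centre from grey-mask per row between those points
g=c["pixels"].astype(int);
x,y=(p[0]-[80,90]).astype(int);cv2.imwrite("pics/ret.png",cv2.resize(c["pixels"][y:y+120,x:x+160,::-1],(640,480),interpolation=cv2.INTER_CUBIC));print(x,y)
E
```

```text
18.55 [0.4535 0.2994 0.3408] [-0.1209  0.9927 -0.0015 -0.0025] [ 0.0371  0.3172 -2.2173]
shift units [0.0055 0.0093 0.    ] rot units [-0.0008 -0.0017 -0.0005]
pred px tip,stem [[476.3619 235.7325]
 [489.8231 192.3415]]
396 145
```

View pics/ret.png

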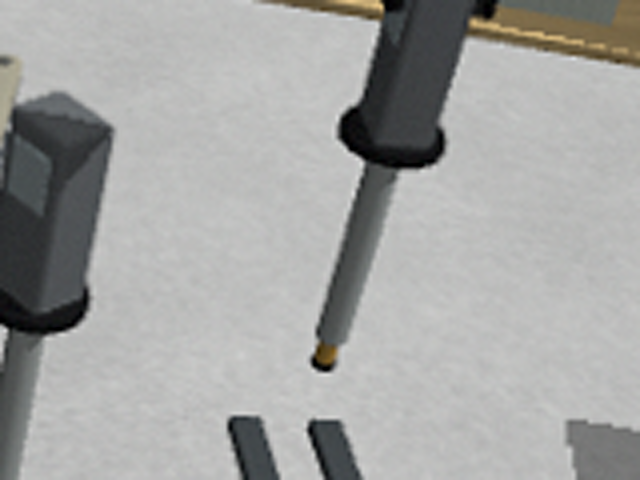

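The tip is at (476.5,235.7), exactly as predicted, so the meter hasn't slipped. Lowering into the fork.

Request:
play_rows(claw=[1,1,1,1], delta_pos=[[0.0055,0.009,0.03],[0,0,0.06],[0,0,0],[0,0,0]], delta_rot=[[-0.0008,-0.0017,0],[0,0,0],[0,0,0],[0,0,0]])

```text
time: 19.0
ee_pos: [0.4512, 0.3017, 0.3231]
eef_rot: [-0.122, 0.993, 0.0, -0.0]
ft_force: [-0.3, 0.5, -2.0]
width: 0.0238
grip_force: 39.7
```

Request:
play_rows(claw=[1,1,1,1,1,1,1,1], delta_pos=[[0,0,0.12],[0,0,0.12],[0,0,0.12],[0,0,0.12],[0,0,0.12],[0,0,0.07],[0,0,0.03],[0,0,0]], delta_rot=[[0,0,0],[0,0,0],[0,0,0],[0,0,0],[0,0,0],[0,0,0],[0,0,0],[0,0,0]])

```text
time: 19.8
ee_pos: [0.4514, 0.3022, 0.1835]
eef_rot: [-0.122, 0.993, 0.0, -0.0]
ft_force: [-0.2, -0.0, -0.8]
width: 0.0236
grip_force: 39.7
```

Request:
play_rows(claw=[1,1], delta_pos=[[0,0,0],[0,0,0]], delta_rot=[[0,0,0],[0,0,0]])

```text
time: 20.0
ee_pos: [0.4519, 0.3026, 0.1848]
eef_rot: [-0.122, 0.993, 0.001, 0.001]
ft_force: [-0.9, -0.3, -2.5]
width: 0.0237
grip_force: 39.7
```

Request:
play_rows(claw=[1,1,1,1,1,1], delta_pos=[[0,-0.006,0.01],[0,0,0.015],[0,0,0.01],[0,0,0.008],[0,0,0],[0,0,0]], delta_rot=[[0,0,0],[0,0,0],[0,0,0],[0,0,0],[0,0,0],[0,0,0]])

```text
time: 20.6
ee_pos: [0.4517, 0.3011, 0.175]
eef_rot: [-0.122, 0.993, 0.001, -0.0]
ft_force: [1.1, -0.0, -1.8]
width: 0.0234
grip_force: 39.7
```

Request:
play_rows(claw=[1,1,1,1], delta_pos=[[0,0,0.004],[0,0,0],[0,0,0],[0,0,0]], delta_rot=[[0,0,0],[0,0,0],[0,0,0],[0,0,0]])

```text
time: 21.0
ee_pos: [0.4518, 0.3012, 0.1747]
eef_rot: [-0.122, 0.993, 0.001, 0.0]
ft_force: [-1.9, -0.6, 6.0]
width: 0.0237
grip_force: 39.7
```

```bash
python3 f.py | tail -1; python3 -c "
from bench import r
s=r.read_state();print(s['ee_pos'],s['ft_force'])"
```

```text
mean [  21.075     5.984  -250.0884  195.3458   74.5483]
[0.45189181 0.30121935 0.17472075] [-1.63980576  0.06206531  5.50476881]
```

The collar is seated on the prongs, with upward force showing. Release and retreat.

Request:
play_rows(claw=[0.6,0.5,0.4,0.3,0.2,0.2,0.2,0.2], delta_pos=[[0,0,0],[0,0,0],[0,0,0],[0,0,0],[0,0,0],[0,0,0],[0,0,0],[0,0,0]], delta_rot=[[0,0,0],[0,0,0],[0,0,0],[0,0,0],[0,0,0],[0,0,0],[0,0,0],[0,0,0]])

```text
time: 21.95
ee_pos: [0.4517, 0.301, 0.1742]
eef_rot: [-0.122, 0.993, 0.001, -0.0]
ft_force: [0.1, 0.6, 0.2]
width: 0.0689
grip_force: 0.0
```

Request:
play_rows(claw=[0.2,0.2,0.2,0.2,0.2,0.2,0.2,0.2], delta_pos=[[0,0,-0.05],[0,0,-0.15],[0,0,-0.2],[0,0,-0.2],[0,0,-0.2],[0,0,-0.2],[0,0,0],[0,0,0]], delta_rot=[[0,0,0],[0,0,0],[0,0,0],[0,0,0],[0,0,0],[0,0,0],[0,0,0],[0,0,0]])

```text
time: 22.75
ee_pos: [0.452, 0.3009, 0.3754]
eef_rot: [-0.122, 0.993, 0.001, 0.001]
ft_force: [-0.7, -0.4, 0.1]
width: 0.0693
grip_force: 0.0
```

```bash
python3 - <<'E'
from h import *
from bench import r
s=r.read_state();print(s["time"],s["ee_pos"],s["width"],s["ft_force"])
c=r.camera("scene");a=cv2.imread("pics/scene0.png").astype(int)[205:345,420:500];b=c["pixels"][205:345,420:500,::-1].astype(int)
d=np.abs(a-b).max(2);print("stand/meter px changed >60:",(d>60).sum())
v,u=np.where(d>60);print((u.min()+420,u.max()+420,v.min()+205,v.max()+205) if len(u) else "")
E
```

```text
22.75 [0.452  0.3009 0.3754] 0.06934456312363436 [-0.7368 -0.3959  0.1083]
stand/meter px changed >60: 892
(np.int64(420), np.int64(499), np.int64(221), np.int64(267))
```

```bash
python3 - <<'E'
from h import *
from bench import r
c=r.camera("scene");a=cv2.imread("pics/scene0.png");b=c["pixels"][:,:,::-1]
ra,rb=[cv2.GaussianBlur(i,(3,3),0)[218:300,440:500].astype(int) for i in(a,b)]
for n,m in(("dark<35",lambda i:i.max(2)<35),("obj<140",lambda i:i.max(2)<140)):
    for i in(ra,rb):
        v,u=np.where(m(i));print(n,len(u),(u.mean()+440).round(2),(v.mean()+218).round(2),u.min()+440,u.max()+440,v.min()+218,v.max()+218)
# top of meter: template match of original grip+collar patch (edges)
t=a[222:268,462:490];res=cv2.matchTemplate(b[200:300,430:520],t,cv2.TM_CCOEFF_NORMED);print(cv2.minMaxLoc(res)," expect loc (32,22)")
E
```

```text
dark<35 168 465.12 266.26 453 481 251 299
dark<35 156 464.44 266.03 453 481 251 299
obj<140 2654 470.65 263.17 440 499 219 299
obj<140 2239 472.15 266.21 440 493 219 299
(-0.35786205530166626, 0.9210568070411682, (53, 19), (32, 22))  expect loc (32,22)
```

The meter matches its starting picture position exactly (template match at the same pixel, score 0.92), and the gripper is clear. Handing in.

```bash
python3 -c "
from bench import r
print(r.close_job())"
```

```text
the job is handed in; nothing more can be done
None
```

I took the reading on the medallion (about 5 N for over two seconds, judged from the wrist force), hung the meter back in the fork and let go, and handed the job in at about 23 s; no verdict was returned.

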